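# Park the tube loader's sprung pusher and switch on its orange channels

### The job

Get the tube loader ready for a batch of orange-capped tubes. First draw its sprung blue pusher knob all the way back towards the robot, move it left and let it settle into the holding notch, so that it stays there when you let go; then flip both orange switches on the console fully over to the far position (on). Leave the pink and green switches as they are and do not knock anything else about.

Things in the scene. Friction and masses are not known exactly. Their poses are not given: they have to be found in the camera images.
- loader: White tube loader, fixed, flat deck 45 mm high. Origin on the table under the pusher knob's home position; x points away from the robot, y to the left, z up. The deck spans x -80 to 180, y -110 to 60 mm. On it a steel gate plate (top 53 mm high; x -66 to 16, y -34 to 43 mm) with a hook-shaped slot. Lane walls with a small tube cassette run along y -99 to -50 mm, behind the pusher.
- notch (a point): Centre of the holding notch in the gate plate, where the 10 mm stem rests: 24 mm from home towards the robot and 22 mm to the left, on top of the plate. The slot runs from home along loader -x for 48 mm; at its near end (36 to 48 mm from home) a cross run goes to +y; from the left end of the cross run the notch goes back towards +x, to 24 mm from home. Axes as the loader's.
- shield_edge (a point): Middle of the near lower edge of the clear splash shield, 188 mm high, 12 mm nearer the robot than the knob's centre at home. The shield (y +-60 mm, edge strip 10 mm high) runs from here 155 mm back, on two posts at the far end, so there is no room for a gripper straight above the knob at home: reach in tilted, from the robot's side. Axes as the loader's.
- knob_mid (a point): Centre of the pusher's blue block knob, 22 mm long (x) by 20 mm wide (y) by 34 mm high, axes as the loader's, 89 mm above the table, on a 10 mm stem. It only slides, never turns. A flat steel arm (55 to 61 mm high) runs from its foot to -y.
- draw (a joint): How far the pusher is drawn from home towards the robot (loader -x), m: 0 home, 0.048 end stop. A spring pulls it home: 4 N at home, 9 N at the end stop. About 0.024 when resting in the notch.
- side (a joint): How far the pusher is moved to the left (loader +y), m: 0 in the straight run, 0.028 end stop; 0.018 to 0.028 in the notch. A light spring (1 to 3 N) pulls it back to 0. It can move left only when drawn more than 0.036; let go short of the notch, it slides down the sloping end of the tongue between the two runs and snaps home (or hangs on its tip, which is not the notch).
- console: Grey switch console, fixed, 115 x 190 mm, its panel sloping down 11 deg towards the robot. Origin on the table under the middle of the row of five switches; x points away from the robot, y to the left along the row. Switch pivots lie in one row at x 0, y -64, -32, 0, 32, 64 mm, 70 mm high; which colour is where varies.
- orange_a (a joint): Orange toggle switch: bat lever 42 mm from pivot to tip; the last 26 mm is a round coloured cap 12 mm thick. The value is its angle: 0 = off, leaning towards the robot side (34 deg from vertical); 0.8 rad = on, 11 deg past vertical on the far stop. It turns about the console's y axis, about 0.04 N m of friction, and stays where it is left.
- orange_a_tip (a point): Tip of that orange lever (orange_a), moves with it: in the console's frame x -24 mm, height 105 mm when off, x +8 mm, height 111 mm when on.
- orange_b (a joint): Orange toggle switch: bat lever 42 mm from pivot to tip; the last 26 mm is a round coloured cap 12 mm thick. The value is its angle: 0 = off, leaning towards the robot side (34 deg from vertical); 0.8 rad = on, 11 deg past vertical on the far stop. It turns about the console's y axis, about 0.04 N m of friction, and stays where it is left.
- orange_b_tip (a point): Tip of that orange lever (orange_b), moves with it: in the console's frame x -24 mm, height 105 mm when off, x +8 mm, height 111 mm when on.
- pink_a (a joint): Pink toggle switch: bat lever 42 mm from pivot to tip; the last 26 mm is a round coloured cap 12 mm thick. The value is its angle: 0 = off, leaning towards the robot side (34 deg from vertical); 0.8 rad = on, 11 deg past vertical on the far stop. It turns about the console's y axis, about 0.04 N m of friction, and stays where it is left.
- pink_a_tip (a point): Tip of that pink lever (pink_a), moves with it: in the console's frame x -24 mm, height 105 mm when off, x +8 mm, height 111 mm when on.
- pink_b (a joint): Pink toggle switch: bat lever 42 mm from pivot to tip; the last 26 mm is a round coloured cap 12 mm thick. The value is its angle: 0 = off, leaning towards the robot side (34 deg from vertical); 0.8 rad = on, 11 deg past vertical on the far stop. It turns about the console's y axis, about 0.04 N m of friction, and stays where it is left.
- pink_b_tip (a point): Tip of that pink lever (pink_b), moves with it: in the console's frame x -24 mm, height 105 mm when off, x +8 mm, height 111 mm when on.
- green (a joint): Green toggle switch: bat lever 42 mm from pivot to tip; the last 26 mm is a round coloured cap 12 mm thick. The value is its angle: 0 = off, leaning towards the robot side (34 deg from vertical); 0.8 rad = on, 11 deg past vertical on the far stop. It turns about the console's y axis, about 0.04 N m of friction, and stays where it is left.
- green_tip (a point): Tip of that green lever (green), moves with it: in the console's frame x -24 mm, height 105 mm when off, x +8 mm, height 111 mm when on.
- cassette: Small blue cassette, 78 x 34 mm, with three capped tubes, about 110 mm tall, standing in the loader's lane; origin under its centre.
- rack: Blue tube rack, 100 x 190 mm, full of capped tubes, 130 mm tall; origin under its centre.
- tipbox: White tip box with orange lid, 120 x 85 x 62 mm; origin under its centre.
- timer: White bench timer, 55 x 65 x 22 mm; origin under its centre.
- marker: White marker pen with black cap, 120 mm long, 14 mm thick; origin under its centre.
- dish: Open steel dish, 100 x 100 x 30 mm; origin under its centre.
- spray: White bottle with blue cap, 60 mm diameter, 160 mm tall; origin under its centre.

How it is judged (in metres and radians):
On the way, in this order (a step that is already met when the one before it is completed fails the run):
1. the pusher rests in its holding notch, let go, with the orange switches not yet both on (value of joint draw between 0.018 and 0.03 m and value of joint side above 0.016 m and contact force between the fingers and side below 0.3 N and not (value of joint each of orange_a, orange_b above 0.68 rad)), for 0.3 s.
2. both orange switches are on, the pusher still in its notch (value of joint draw between 0.018 and 0.03 m and value of joint side above 0.016 m and value of joint each of orange_a, orange_b above 0.68 rad), for 0.2 s.
At the end, for the whole second after the job is handed in: The pusher rests by itself in the notch (drawn 18 to 30 mm, at least 16 mm left), both orange switches are at 0.68 rad or more of 0.8, the pink and green switch tips are within 8 mm of their start, and nothing else was pushed over 40 mm (the lane cassette 30 mm) or tipped (all of step 2 and velocity of joint each of draw, side below 0.01 m/s and distance of each of pink_a_tip, pink_b_tip, green_tip from where it was at the start of the episode below 0.008 m); the robot touches nothing.
It fails at once if the tube cassette in the lane is pushed more than 30 mm or tipped over (distance of cassette from where it was at the start of the episode above 0.03 m or angle between cassette's own z axis and vertical above 0.4 rad).
It fails at once if another loose thing on the table is pushed more than 40 mm or tipped over (distance of any of rack, tipbox, timer, marker, dish, spray from where it was at the start of the episode above 0.04 m or angle between any of rack, tipbox, timer, marker, dish, spray's own z axis and vertical above 0.4 rad).
It fails at once if a pink or green switch is moved more than 8 mm at its tip (distance of any of pink_a_tip, pink_b_tip, green_tip from where it was at the start of the episode above 0.008 m).
It also fails if it takes over 64 s, if anything falls off the work surface, if the arm or the gripper's body presses on something with over 40 N, if the wrist force passes 120 N, or if a joint passes its speed limit or range.

### The arm

A 7-joint arm with a two-finger parallel gripper is mounted at the origin on the work surface. World frame = base frame: x ahead of the robot, y to its left, z up, the work surface at z = 0. Lengths are in mm, angles in rad, forces in N, time in s.
With the tool pointing down it reaches from about 400 to 875 mm from the base axis. Payload 19.3 kg.
Tool frame: the origin (TCP) lies at the very end of the fingers, on their centre line; the grasp point (between the pads) lies 19 mm behind it (grip_point_offset is the z of the grasp point in the tool frame, in mm); z points along the fingers, y is the line along which they close (so a half turn about z gives the same grasp; the last joint's range is limited). The gripper opens to 85 mm and grips with 20 to 120 N. Pads are 22 mm wide; open, the fingers measure 114 mm over their backs; the gripper's body (76 mm by 85 mm) begins 54 mm behind the grasp point. The pads swing forward as they close: fully open they stand 13 mm farther back than shut.
Start: joints at [1.215, 0.521, -0.036, 1.599, 0.021, 1.021, -0.113], TCP at [176.175, -599.647, 231.291] pointing down, gripper open.
Joint ranges: [-2.91, 2.91], [-0.3, 2.13], [-1.5, 1.42], [0.17, 2.43], [-1.26, 4.41], [0.16, 1.93], [-2.52, 2.52]. Speed limits (rad/s): [1.89, 1.89, 2.39, 2.39, 3.01, 3.01, 3.01].

### API

Orientations are given as a 3x3 rotation matrix whose columns are the frame's x, y, z axes.
In Python, from workcell import movep, movel, goto_joints, open_gripper, clamp, wait, inverse_kinematics, read_state, camera, PlanningError, finish_job, grip_point_offset gives the robot as it stands. Calls block until the motion is done:
- movep(position, orientation): joint-space move of the TCP to a pose.
- movel(position, frame=None, max_speed=150, guard=None): straight line of the TCP; frame=None keeps the orientation; max_speed is the mean speed in mm/s. With guard (N) it stops when the force on the tool has changed by that much, and returns True; else False.
- goto_joints(angles): joint-space move.
- open_gripper() and clamp(): open the fingers fully, or close them until they stop; the grip force is fixed at half the most.
- wait(seconds).
- inverse_kinematics(position, orientation): joint angles nearest the present ones, or None.
- read_state(): the state.
- camera(name): name is "side" or "top" or "wrist"; returns a dict with "image" (420x560x3 uint8, blue, green, red), "range_z" (420x560 float32, mm along the optical axis (not along the pixel's ray), 0 where there is no reading), "fx", "fy", "cx", "cy" (pixels), "dist_coeffs" ([k1, k2, p1, p2, k3] as OpenCV has them; the pictures are not rectified), "cam_to_world" (4x4, takes a point from camera to world coordinates). Camera axes: x right, y up, looking along -z (the intrinsics and any distortion apply to the point x, -y, -z); pixel columns grow to the right and rows downward; lengths in mm; the calibration is good to about 2 mm. A picture is of the moment at which its call begins.
A pose or a line that the arm cannot do raises PlanningError and nothing moves.
- finish_job(): hands the job in; it is judged then, once.
The state is a dict: "time": time; "qpos": joint angles; "qvel": joint speeds; "joint_efforts": joint torques, N m; "eef_pos": TCP position; "tool_rot": TCP orientation; "ft_force": force on the tool from outside, world axes, zero at the start; "torque": the same for the moment, N m; "finger_gap": finger opening in mm; "gripper_force": force on a finger pad.
Only numpy, scipy, OpenCV 4.12 (cv2) and the standard library are available. Lean on these libraries where they do the work, as an engineer would, in place of code of your own. Each camera call takes 0.05 s, during which the arm holds its last target. There are 200 camera calls.

## Working session

There is one attempt and no reset: what is moved stays moved. The work goes in short steps, each a Python script; the robot and the scene stay as the last script left them, time stands still between calls to the robot, and variables do not carry over. Pictures are saved under pics/ and viewed, at most 12 in all, crops included, and the job is handed in when it is done.

```bash
mkdir -p pics; cat > h.py <<'E'
import numpy as np, cv2
from workcell import *
def pts(c):
    """world point per pixel from range image"""
    h,w=c["range_z"].shape
    K=np.array([[c["fx"],0,c["cx"]],[0,c["fy"],c["cy"]],[0,0,1.]])
    u,v=np.meshgrid(np.arange(w,dtype=float),np.arange(h,dtype=float))
    n=cv2.undistortPoints(np.stack([u,v],-1).reshape(-1,1,2),K,np.array(c["dist_coeffs"],float)).reshape(h,w,2)
    z=c["range_z"]; P=np.stack([n[...,0]*z,-n[...,1]*z,-z],-1)
    T=np.array(c["cam_to_world"]); P=P@T[:3,:3].T+T[:3,3]
    P[z<=0]=np.nan
    return P
E
python3 - <<'E'
from h import *
import pickle
for n in("top","side"):
    c=camera(n); pickle.dump(c,open(n+".pkl","wb")); cv2.imwrite(f"pics/{n}0.png",c["image"]); print(n,np.round(c["cam_to_world"],2).tolist(),c["fx"])
print(read_state()["time"],grip_point_offset)
E
```

```text
top [[0.0, 0.98, -0.19, 412.29], [-1.0, -0.0, -0.03, -13.64], [-0.03, 0.19, 0.98, 1187.89], [0.0, 0.0, 0.0, 1.0]] 432.57588757869513
side [[0.98, 0.14, -0.13, 431.08], [-0.19, 0.77, -0.61, -854.63], [0.01, 0.63, 0.78, 1194.94], [0.0, 0.0, 0.0, 1.0]] 430.5309743815605
0.1 -18.700000000000003
```

View pics/top0.png

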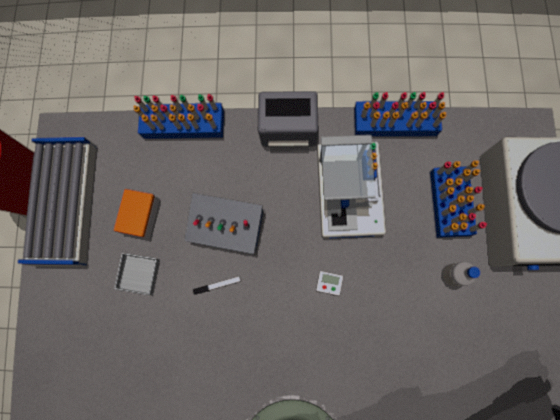

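View pics/side0.png

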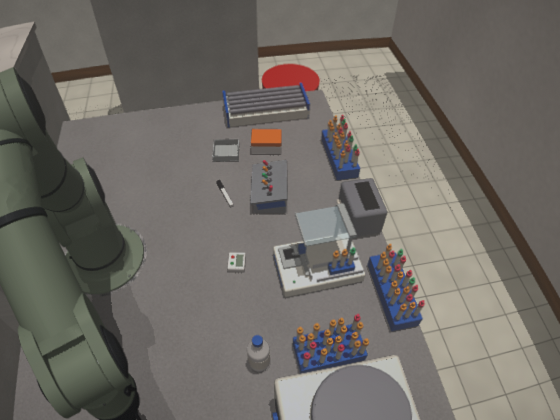

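Top view: console near (225,223) px with five caps, white loader near (350,188), knob under the shield near (345,205). The side view shows both as well. Next I measure both.

```bash
python3 - <<'E'
from h import *
import pickle
out=[]
for n,(b1,b2) in dict(top=((185,185,85,75),(305,130,90,115)),side=((240,150,60,65),(265,195,110,105))).items():
    c=pickle.load(open(n+".pkl","rb")); P=pts(c); im=c["image"]; hsv=cv2.cvtColor(im,cv2.COLOR_BGR2HSV)
    for (x,y,w,h) in(b1,b2):
        out.append(cv2.resize(im[y:y+h,x:x+w],(400,300),interpolation=cv2.INTER_CUBIC)); 
    # caps
    x,y,w,h=b1; m=np.zeros(im.shape[:2],np.uint8); m[y:y+h,x:x+w]=(hsv[y:y+h,x:x+w,1]>110)&(hsv[y:y+h,x:x+w,2]>60)&(P[y:y+h,x:x+w,2]>80)
    k,l,s,ce=cv2.connectedComponentsWithStats(m)
    for i in range(1,k):
        q=l==i; p=P[q]; t=p[p[:,2]>np.nanmax(p[:,2])-6]
        print(n,"cap",ce[i].round(1),s[i,4],"hue",np.median(hsv[q][:,0]),"sat",np.median(hsv[q][:,1]),"mean",p.mean(0).round(1),"top",t.mean(0).round(1),"zmax",p[:,2].max().round(1))
    x,y,w,h=b2; m=np.zeros(im.shape[:2],bool); m[y:y+h,x:x+w]=True
    d=m&(abs(P[...,2]-45)<4)&(hsv[...,1]<60); p=P[d]
    r=cv2.minAreaRect(p[:,:2].astype(np.float32)); print(n,"deck",r,p[:,2].mean(),cv2.boxPoints(r).round(1).tolist())
    b=m&(hsv[...,0]>95)&(hsv[...,0]<130)&(hsv[...,1]>110)
    k,l,s,ce=cv2.connectedComponentsWithStats(b.astype(np.uint8))
    for i in range(1,k):
        if s[i,4]>12:
            p=P[l==i];print(n,"blue",ce[i].round(1),s[i,4],np.nanmean(p,0).round(1),np.nanmin(p,0).round(1),np.nanmax(p,0).round(1))
    x,y,w,h=b1
    d=np.zeros(im.shape[:2],bool); d[y-8:y+h+8,x-8:x+w+8]=True; d&=(P[...,2]>40)&(P[...,2]<82)&(hsv[...,1]<90)
    p=P[d]; r=cv2.minAreaRect(p[:,:2].astype(np.float32)); print(n,"console",r,cv2.boxPoints(r).round(1).tolist())
cv2.imwrite("pics/crops.png",np.vstack([np.hstack(out[:2]),np.hstack(out[2:])]))
E
```

```text
top cap [195.5 221.8] 25 hue 175.0 sat 196.0 mean [591.8 246.7 100.2] top [589.  247.9 104.5] zmax 107.6
top cap [207.6 223.7] 24 hue 14.0 sat 204.0 mean [586.6 214.8 101.3] top [584.3 216.1 107. ] zmax 111.0
top cap [245.2 222.3] 23 hue 175.0 sat 190.0 mean [588.9 117.3 106.7] top [590.7 118.4 110.5] zmax 113.9
top cap [219.7 226.6] 21 hue 74.0 sat 196.0 mean [578.9 183.2 101.4] top [576.4 184.3 105.6] zmax 108.3
top cap [231.7 228.3] 27 hue 14.0 sat 197.0 mean [574.5 152.5 100.4] top [572.4 153.2 104.1] zmax 107.4
top deck ((698.7215576171875, -148.04344177246094), (268.61920166015625, 194.6940460205078), 2.1754589080810547) 44.89946889298399 [[560.7999877929688, -55.900001525878906], [568.2000122070312, -250.39999389648438], [836.5999755859375, -240.1999969482422], [829.2000122070312, -45.70000076293945]]
top blue [376.5 132.2] 206 [ 855.9 -239.6   34.1] [ 853.1 -293.3    7.6] [ 868.6 -181.1   53. ]
top blue [375.  173.7] 21 [ 721.9 -221.    80.8] [ 715.1 -225.4   71.9] [ 730.6 -211.4  123.7]
top blue [344.2 203.7] 65 [ 638.1 -135.9   96. ] [ 631.5 -145.2   43.2] [ 647.  -127.4  1
[... 814 characters left out ...]
80.70245361328125), (348.485107421875, 330.92236328125), 1.6802642345428467) 45.27343563883118 [[558.0999755859375, 79.5999984741211], [567.7999877929688, -251.1999969482422], [916.0999755859375, -241.0], [906.4000244140625, 89.80000305175781]]
side blue [372.7 260.8] 39 [ 862.6 -200.    50.9] [ 856.6 -226.1   44.2] [ 873.7 -181.8   57.6]
side blue [342.3 266.8] 100 [ 754.6 -216.7   74.6] [ 717.4 -225.3   69.8] [ 791.7 -189.7   79.9]
side console ((605.6614379882812, 237.22555541992188), (313.80999755859375, 131.00344848632812), 80.40357208251953) [[514.9000244140625, 93.4000015258789], [644.0999755859375, 71.5999984741211], [696.4000244140625, 381.0], [567.2000122070312, 402.8999938964844]]
```

View pics/crops.png

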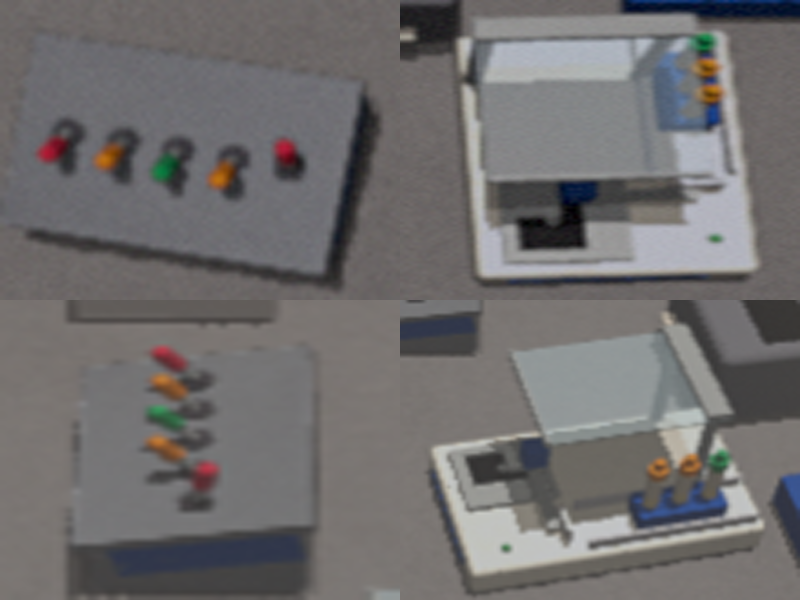

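Orange switches are second and fourth from the left (console y = +32 and -32), and the rightmost pink one is already on. The console sits at about (596,180) with yaw -10.4°. The loader knob is at about (642,-136.5) with yaw +2.2°. Next I move to a tilted pre-grasp and look with the wrist camera.

```bash
cat >> h.py <<'E'
from math import sin,cos,radians
def frame(yaw,tilt,flip=1,fingers="y"):
    """tool tilted from straight down by tilt about local y; fingers close along local y or x"""
    c,s=cos(radians(yaw)),sin(radians(yaw)); X=np.array([c,s,0]);Y=np.array([-s,c,0]);t=radians(tilt)
    z=X*sin(t)-np.array([0,0,cos(t)])
    y=flip*(Y if fingers=="y" else np.cross(z,-Y)); return np.column_stack([np.cross(y,z),y,z])
def loc(o,yaw,p):
    c,s=cos(radians(yaw)),sin(radians(yaw)); return np.array([o[0]+c*p[0]-s*p[1],o[1]+s*p[0]+c*p[1],p[2]])
L=np.array([642,-136.5]);LY=2.2;C=np.array([596,180.2]);CY=-10.4
E
python3 - <<'E'
from h import *
import pickle
s=read_state(); best=None
for f in(1,-1):
    R=frame(LY,50,f)
    for d in(150,100,0): print(f,d,np.round(inverse_kinematics(loc(L,LY,[0,0,92])+R[:,2]*(19-d),R) if inverse_kinematics(loc(L,LY,[0,0,92])+R[:,2]*(19-d),R) is not None else np.nan,2))
    Rc=frame(CY,0,f,"x"); q=inverse_kinematics(loc(C,CY,[-40,32,130]),Rc); print("console",f,None if q is None else np.round(q,2))
E
```

```text
1 150 nan
1 100 [ 1.19  0.95 -1.27  2.36  2.44  0.73 -0.2 ]
1 0 [ 1.1   1.23 -1.28  2.19  2.44  0.85  0.01]
console 1 [ 0.28  0.97 -1.28  1.71  0.98  1.25  1.72]
-1 150 nan
-1 100 [ 0.94  0.7  -0.86  2.37  2.87  0.59  2.34]
-1 0 [ 0.72  0.84 -0.66  2.21  2.96  0.63  2.25]
console -1 [ 0.1   0.76 -0.88  1.71  0.68  1.   -1.21]
```

```bash
python3 - <<'E'
from h import *
s=read_state(); R0=np.array(s["tool_rot"])
movel(np.array([176,-600,400.]),max_speed=250)
movep([440,-230,420.],R0); print(np.round(read_state()["qpos"],2),read_state()["time"])
for f in(1,-1):
  for t in(45,50):
    R=frame(LY,t,f)
    for dz,d in((200,100),(120,100),(0,100),(0,0)):
        q=inverse_kinematics(loc(L,LY,[0,0,92+dz])+R[:,2]*(19-d),R); print(f,t,dz,d,None if q is None else np.round(q,2))
E
```

```text
[ 0.61  0.17 -0.29  1.63  0.05  1.35 -0.97] 2.5917
1 45 200 100 [ 0.82  0.14 -0.63  2.13 -0.67  0.17  2.46]
1 45 120 100 [ 1.24  0.48 -1.24  2.21  1.78  0.27  0.16]
1 45 0 100 [ 1.17  0.88 -1.27  2.3   2.23  0.64 -0.08]
1 45 0 0 [ 0.77  0.84 -0.76  2.17  2.7   0.52 -0.64]
1 50 200 100 None
1 50 120 100 [ 1.26  0.51 -1.25  2.29  2.32  0.33 -0.34]
1 50 0 100 [ 1.14  0.87 -1.17  2.36  2.55  0.67 -0.36]
1 50 0 0 [ 0.76  0.86 -0.71  2.21  2.91  0.64 -0.82]
-1 45 200 100 [ 0.73  0.13 -0.53  2.14 -0.76  0.18 -0.6 ]
-1 45 120 100 [ 0.46  0.24 -0.25  2.24  4.08  0.17  0.86]
-1 45 0 100 [ 0.61  0.53 -0.45  2.32  3.17  0.42  1.88]
-1 45 0 0 [ 0.55  0.75 -0.45  2.18  3.04  0.49  2.04]
-1 50 200 100 None
-1 50 120 100 [ 0.98  0.35 -0.85  2.3   3.06  0.24  1.98]
-1 50 0 100 [ 0.79  0.63 -0.66  2.38  3.06  0.59  2.08]
-1 50 0 0 [ 0.56  0.79 -0.45  2.22  3.13  0.64  1.99]
```

```bash
python3 - <<'E'
from h import *
import pickle
R=frame(LY,50,-1); g=loc(L,LY,[0,0,92])+R[:,2]*19
movep(g-R[:,2]*100+[0,0,120],R)
movel(g-R[:,2]*100,max_speed=150)
s=read_state();print(np.round(s["qpos"],2),s["time"],np.round(s["eef_pos"],1),np.round(s["ft_force"],1))
c=camera("wrist");pickle.dump(c,open("w1.pkl","wb"));cv2.imwrite("pics/w1.png",c["image"]);print(np.round(c["cam_to_world"],2).tolist())
P=pts(c);hsv=cv2.cvtColor(c["image"],cv2.COLOR_BGR2HSV)
b=(hsv[...,0]>95)&(hsv[...,0]<130)&(hsv[...,1]>110)
k,l,st,ce=cv2.connectedComponentsWithStats(b.astype(np.uint8))
for i in range(1,k):
    if st[i,4]>200:
        p=P[l==i];p=p[np.isfinite(p[:,0])]
        if len(p): print("blue",ce[i].round(1),st[i].tolist(),np.median(p,0).round(1),np.percentile(p,3,axis=0).round(1),np.percentile(p,97,axis=0).round(1))
E
```

```text
[ 0.81  0.63 -0.69  2.38  3.04  0.59  2.12] 6.1917 [ 580.3 -139.   144.8] [ 0.  -0.2  1. ]
[[0.04, 0.85, -0.52, 523.26], [-1.0, 0.03, -0.02, -141.2], [-0.0, 0.52, 0.85, 298.18], [0.0, 0.0, 0.0, 1.0]]
blue [37.6 77.3] [0, 41, 80, 68, 3960] [874.8 208.9  34.9] [854.5 199.5   3.4] [937.9 263.2  50.2]
blue [449.5  93.7] [394, 50, 117, 71, 4812] [ 855.8 -346.6   42.2] [ 854.1 -413.6    4.2] [ 913.5 -284.8   50.2]
blue [355.1 159.5] [335, 138, 43, 40, 1245] [ 715.  -203.3   69.5] [ 712.8 -224.    47.9] [ 744.3 -190.9   75.4]
blue [535.4 221.3] [495, 158, 65, 167, 5501] [ 683.3 -392.3   26.8] [ 605.  -414.1    3. ] [ 742.6 -389.2   45.3]
blue [284.3 213.9] [272, 194, 26, 42, 1021] [ 633.8 -137.4  104.4] [ 631.  -146.5   76.5] [ 649.7 -128.3  106.6]
blue [ 20.5 277.8] [0, 232, 56, 116, 2286] [596.7  85.3  48.1] [554.2  79.3  26.6] [629.5  93.1  64.7]
blue [305.5 335.6] [237, 334, 143, 4, 543] [ 561.5 -157.9   27. ] [ 559.1 -215.4   20.1] [ 563.8 -104.    28.6]
```

View pics/w1.png

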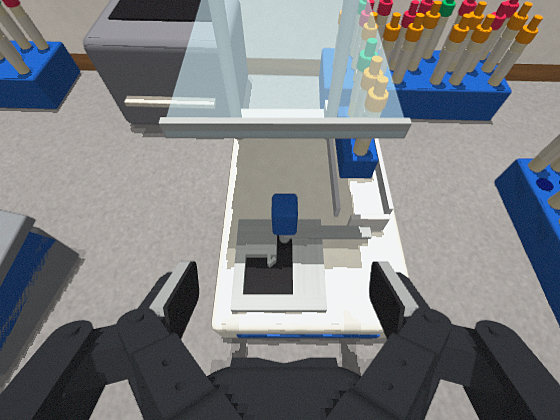

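The wrist view shows the knob at (284,214), centred between the fingers. The hooked slot is in front of it and the lane wall end is at (345,215). Next I check the wall height, then grasp.

```bash
sed -i 's/^L=np.array(\[642,-136.5\])/L=np.array([641.5,-137.3])/' h.py; python3 - <<'E'
from h import *
import pickle
P=pts(pickle.load(open("w1.pkl","rb")))
m=(P[...,0]>600)&(P[...,0]<675)&(P[...,1]<-175)&(P[...,1]>-205);print("wall z",np.percentile(P[m][:,2],[50,95,99.5,100]))
m=(P[...,0]>600)&(P[...,0]<675)&(P[...,1]<-155)&(P[...,1]>-180);print("in z",np.percentile(P[m][:,2],[50,95,99.5,100]))
wz=np.percentile(P[(P[...,0]>600)&(P[...,0]<665)&(P[...,1]<-150)&(P[...,1]>-205)][:,2],99.8)
R=frame(LY,50,-1); g=loc(L,LY,[-1,0,93])+R[:,2]*19
if wz<72:
    print(movel(g-R[:,2]*60,R),movel(g,max_speed=80,guard=15)); s=read_state();print(np.round(s["ft_force"],1),np.round(s["eef_pos"]-g,1))
    clamp(); s=read_state();print(s["finger_gap"],s["gripper_force"],np.round(s["ft_force"],1),s["time"])
    c=camera("wrist");cv2.imwrite("pics/w2.png",c["image"])
E
```

```text
wall z [188.09505726 197.2808547  198.17959811 198.70636066]
in z [193.03290276 197.37030219 198.24160214 198.75046599]
```

Those heights are the shield itself, so I exclude it.

```bash
python3 - <<'E'
from h import *
import pickle
P=pts(pickle.load(open("w1.pkl","rb")));P[P[...,2]>150]=np.nan
wz=0
for a,b in((-205,-175),(-178,-152)):
    m=(P[...,0]>600)&(P[...,0]<670)&(P[...,1]<b)&(P[...,1]>a);print("z",a,np.percentile(P[m][:,2],[50,95,99,100]).round(1)); wz=max(wz,np.percentile(P[m][:,2],99))
R=frame(LY,50,-1); g=loc(L,LY,[-1,0,93])+R[:,2]*19
if wz<74:
    print(movel(g-R[:,2]*60,R),movel(g,max_speed=80,guard=15)); s=read_state();print(np.round(s["ft_force"],1),np.round(s["eef_pos"]-g,1))
    clamp(); s=read_state();print(s["finger_gap"],s["gripper_force"],np.round(s["ft_force"],1),s["time"])
    c=camera("wrist");cv2.imwrite("pics/w2.png",c["image"])
E
```

```text
z -205 [45.  63.5 72.7 73.7]
z -178 [52.7 60.6 61.3 62. ]
False False
[-0.7  0.1  0.4] [-0.3  0.1  0. ]
19.206935685757852 59.91935670375824 [-1.7  0.4  3.8] 8.1667
```

View pics/w2.png

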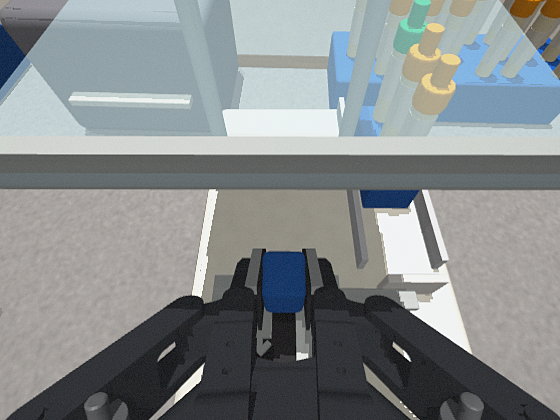

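The knob (285,280) is gripped squarely with a gap of about 19 mm. Next I draw it to the stop, then move left, then into the notch.

```bash
python3 - <<'E'
from h import *
X=loc([0,0],LY,[1,0,0]);Y=loc([0,0],LY,[0,1,0])
p0=np.array(read_state()["eef_pos"])
def st(t):
    s=read_state();d=np.array(s["eef_pos"])-p0;print(t,"dx %.1f dy %.1f dz %.1f"%(d@X,d@Y,d[2]),np.round(s["ft_force"],1),"gap %.1f t %.1f"%(s["finger_gap"],s["time"]));return d
r=movel(p0-X*50,max_speed=40,guard=20);d=st(f"draw {r}")
if -d@X>38:
    b=d@X+2.5 if r else -45.5
    movel(p0+X*b,max_speed=40);st("backoff")
    r=movel(p0+X*b+Y*30,max_speed=40,guard=15);d=st(f"left {r}")
    camera("wrist")
    c=camera("wrist");cv2.imwrite("pics/w3.png",c["image"])
E
```

```text
draw True dx -49.0 dy 0.0 dz 0.1 [ 9.   1.  -6.6] gap 19.1 t 9.5
backoff dx -46.0 dy 0.0 dz 0.1 [ 8.5  0.4 -4.7] gap 19.4 t 9.7
left False dx -46.1 dy 28.5 dz 0.1 [ 8.7 -5.6 -5.4] gap 18.6 t 10.6
```

View pics/w3.png

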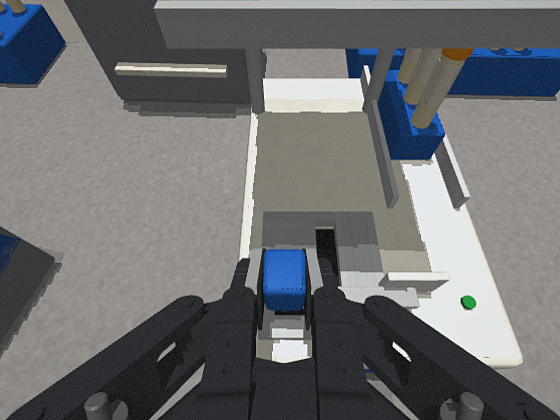

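The knob (285,278) is drawn and at the left end. Next I ease it into the notch and let go.

```bash
python3 - <<'E'
from h import *
X=loc([0,0],LY,[1,0,0]);Y=loc([0,0],LY,[0,1,0])
R=frame(LY,50,-1); p0=loc(L,LY,[-1,0,93])+R[:,2]*19
def st(t):
    s=read_state();d=np.array(s["eef_pos"])-p0;print(t,"dx %.1f dy %.1f dz %.1f"%(d@X,d@Y,d[2]),np.round(s["ft_force"],1),"gap %.1f t %.1f"%(s["finger_gap"],s["time"]));return d
movel(p0-X*46+Y*23.5,max_speed=40);st("centre")
r=movel(p0-X*24+Y*23.5,max_speed=30,guard=15);st(f"in {r}")
open_gripper();wait(0.3);st("open")
e=np.array(read_state()["eef_pos"]);movel(e-R[:,2]*75,max_speed=100);wait(.2);st("back")
c=camera("wrist");cv2.imwrite("pics/w4.png",c["image"])
P=pts(c);hsv=cv2.cvtColor(c["image"],cv2.COLOR_BGR2HSV)
b=(hsv[...,0]>95)&(hsv[...,0]<130)&(hsv[...,1]>110)&(abs(P[...,0]-615)<50)&(abs(P[...,1]+125)<35)&(P[...,2]>75)
p=P[b];print(len(p),[((np.percentile(p[:,:2]-L,q,axis=0))@np.c_[X[:2],Y[:2]]).round(1) for q in(3,50,97)])
E
```

```text
centre dx -45.4 dy 22.4 dz 0.3 [ 8.7 -2.5 -3.7] gap 19.2 t 11.0
in False dx -24.0 dy 22.8 dz 0.2 [ 2.5 -4.   2.1] gap 19.5 t 11.9
open dx -24.0 dy 23.5 dz 0.0 [0.2 0.8 0.1] gap 85.5 t 12.9
back dx -81.2 dy 23.7 dz 47.9 [-0.5 -0.2 -0.8] gap 85.5 t 14.0
1476 [array([-35.1, -16.8]), array([-27. ,  20.2]), array([19.2, 29.4])]
```

View pics/w4.png

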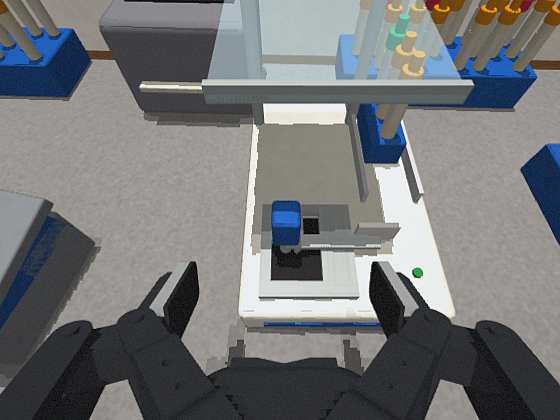

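The knob (285,222) rests left of the straight run, with its near face at -35 mm. That puts it about 24 mm drawn and 20 mm left, so it is in the notch. Next, the switches.

```bash
python3 - <<'E'
from h import *
e=np.array(read_state()["eef_pos"]);movel(e+[0,0,120],max_speed=200);clamp()
for f in(1,-1):
    R=frame(CY,0,f,"x")
    for p in([-60,0,260],[-60,32,95],[0,-32,95]):
        q=inverse_kinematics(loc(C,CY,p),R);print(f,p,None if q is None else np.round(q,2))
s=read_state();print(np.round(s["qpos"],2),s["time"],np.round(s["eef_pos"]),s["finger_gap"])
E
```

```text
1 [-60, 0, 260] [ 0.01  0.46 -0.63  1.69  0.3   1.09  2.24]
1 [-60, 32, 95] [-0.28  0.65 -0.3   1.8   0.27  0.73  2.24]
1 [0, -32, 95] [-0.19  0.67 -0.23  1.74  0.21  0.75  2.44]
-1 [-60, 0, 260] [-0.12  0.43 -0.45  1.7   0.21  1.06 -0.82]
-1 [-60, 32, 95] [-0.32  0.64 -0.24  1.8   0.22  0.72 -0.86]
-1 [0, -32, 95] [-0.18  0.67 -0.24  1.74  0.22  0.75 -0.71]
[ 0.89  0.35 -0.81  2.35  2.98  0.32  2.01] 15.5417 [ 573. -116.  249.] 0.15754925186757407
```

```bash
python3 - <<'E'
from h import *
R=frame(CY,0,-1,"x")
movep(loc(C,CY,[-80,0,340]),R)
def st(t):
    s=read_state();d=np.array(s["eef_pos"])-loc(C,CY,[0,0,0]);v=np.array([*d[:2],0])
    print(t,"x %.1f y %.1f z %.1f"%(d@loc([0,0],CY,[1,0,0]),d@loc([0,0],CY,[0,1,0]),d[2]),np.round(s["ft_force"],1),"t %.1f"%s["time"])
y=32
movel(loc(C,CY,[-62,y,140]),max_speed=200);movel(loc(C,CY,[-62,y,95]),max_speed=100);st("down")
r=movel(loc(C,CY,[-8,y,95]),max_speed=50,guard=12);st(f"push {r}")
movel(loc(C,CY,[-62,y,95]),max_speed=100);movel(loc(C,CY,[-80,y,180]),max_speed=200)
c=camera("wrist");cv2.imwrite("pics/w5.png",c["image"])
E
```

```text
down x -61.9 y 32.2 z 95.3 [0.5 0.2 0.5] t 19.8
push True x -36.0 y 32.2 z 95.7 [-15.5  -0.8  22.5] t 20.4
```

View pics/w5.png

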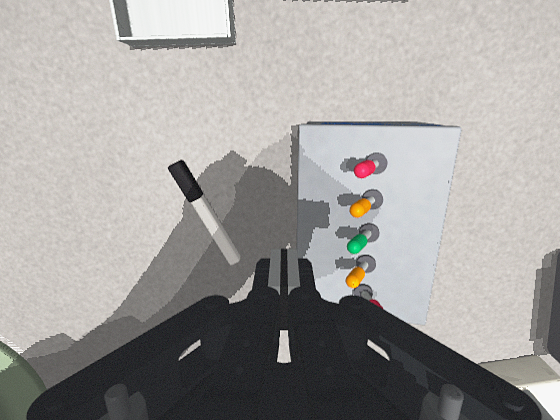

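The lever at (360,207) has not moved. The reaction (-15, +22 N) points along the lever axis, so the flared finger pressed on its tip. I will retry tilted 25° with the fingertip leading and slightly higher.

```bash
cat >> h.py <<'E'
def flip(y,z=99,tilt=25,xmax=4,g=8):
    R=frame(CY,tilt,-1,"x")
    def st(t):
        s=read_state();d=np.array(s["eef_pos"])-loc(C,CY,[0,0,0])
        print(t,"x %.1f y %.1f z %.1f"%(d@loc([0,0],CY,[1,0,0]),d@loc([0,0],CY,[0,1,0]),d[2]),np.round(s["ft_force"],1),"t %.1f"%s["time"])
    movel(loc(C,CY,[-80,y,180]),R,max_speed=150);movel(loc(C,CY,[-60,y,z]),max_speed=120);st("down")
    r=movel(loc(C,CY,[xmax,y,z]),max_speed=45,guard=g);st(f"push {r}")
    movel(loc(C,CY,[-60,y,z]),max_speed=120);movel(loc(C,CY,[-90,y,200]),max_speed=200)
E
python3 - <<'E'
from h import *
flip(32)
c=camera("wrist");cv2.imwrite("pics/w6.png",c["image"])
E
```

```text
down x -59.9 y 32.0 z 99.3 [-0.7 -0.5  0.7] t 23.3
push True x -30.2 y 32.1 z 99.2 [-8.6  0.4 12.5] t 24.1
```

View pics/w6.png

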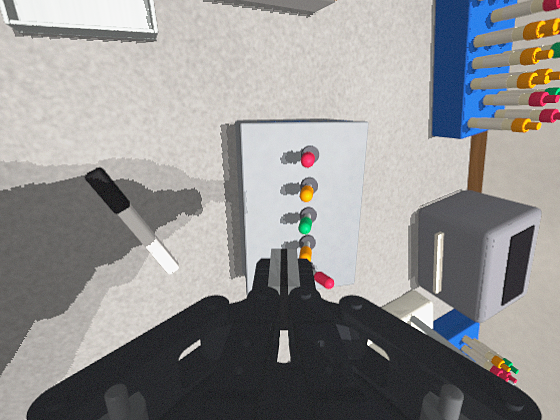

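Same reaction along the lever: the fingertip meets the cap's end before its side. I need more tilt than the lever's 34° lean so that the fingertip gets under it. I will try 50°, which uses the other wrist branch.

```bash
python3 - <<'E'
from h import *
movel(loc(C,CY,[-90,0,300]),max_speed=200)
print(np.round(read_state()["qpos"],2))
for t in(45,50):
  for f in(1,-1):
    R=frame(CY,t,f,"x")
    for p in([-90,0,250],[-80,32,180],[-60,32,84],[0,32,84],[-60,-32,84],[0,-32,84]):
        q=inverse_kinematics(loc(C,CY,p),R);print(t,f,p,None if q is None else np.round(q,2))
E
```

```text
[-0.49  0.17 -0.21  2.02  0.56  0.74 -1.25]
45 1 [-90, 0, 250] [-0.48  0.27 -0.45  2.29  1.44  0.79  0.88]
45 1 [-80, 32, 180] [-0.56  0.47 -0.41  2.27  1.63  0.85  0.64]
45 1 [-60, 32, 84] [-0.6   0.69 -0.3   2.27  1.9   0.88  0.35]
45 1 [0, 32, 84] [-0.53  0.71 -0.26  2.18  1.94  0.8   0.45]
45 1 [-60, -32, 84] [-0.54  0.67 -0.26  2.39  2.07  0.87  0.23]
45 1 [0, -32, 84] [-0.45  0.69 -0.22  2.28  2.11  0.78  0.33]
45 -1 [-90, 0, 250] [-0.79  0.25 -0.09  2.31  1.42  0.69 -2.27]
45 -1 [-80, 32, 180] [ 0.05  0.8  -1.27  2.25  1.7   1.42 -2.36]
45 -1 [-60, 32, 84] [-0.05  0.97 -1.07  2.25  1.91  1.42 -2.49]
45 -1 [0, 32, 84] [-0.08  0.87 -0.87  2.15  1.93  1.19 -2.45]
45 -1 [-60, -32, 84] [ 0.18  1.11 -1.28  2.36  2.    1.6  -2.4 ]
45 -1 [0, -32, 84] [ 0.03  0.85 -0.87  2.26  2.02  1.16 -2.48]
50 1 [-90, 0, 250] [-0.54  0.3  -0.44  2.34  1.57  0.88  0.71]
50 1 [-80, 32, 180] [-0.61  0.5  -0.4   2.31  1.72  0.95  0.5 ]
50 1 [-60, 32, 84] [-0.67  0.74 -0.28  2.3   1.96  0.99  0.24]
50 1 [0, 32, 84] [-0.58  0.75 -0.24  2.21  2.02  0.91  0.32]
50 1 [-60, -32, 84] [-0.61  0.73 -0.23  2.42  2.11  1.    0.11]
50 1 [0, -32, 84] [-0.52  0.73 -0.19  2.32  2.18  0.91  0.2 ]
50 -1 [-90, 0, 250] [-0.86  0.28 -0.07  2.35  1.57  0.77 -2.46]
50 -1 [-80, 32, 180] [ 0.    0.85 -1.28  2.29  1.78  1.55 -2.44]
50 -1 [-60, 32, 84] [ 0.03  1.2  -1.28  2.27  2.05  1.77 -2.42]
50 -1 [0, 32, 84] [ 0.02  1.05 -1.07  2.18  2.06  1.48 -2.41]
50 -1 [-60, -32, 84] [ 0.15  1.19 -1.28  2.39  2.09  1.76 -2.44]
50 -1 [0, -32, 84] [ 0.14  1.02 -1.07  2.29  2.12  1.46 -2.43]
```

```bash
sed -i 's/def flip(y,z=99,tilt=25,xmax=4,g=8)/def flip(y,z=84,tilt=46,xmax=2,g=8)/; s/R=frame(CY,tilt,-1,"x")/R=frame(CY,tilt,1,"x")/; s/movel(loc(C,CY,\[-80,y,180\]),R,max_speed=150)/movep(loc(C,CY,[-80,y,180]),R)/' h.py
python3 - <<'E'
from h import *
flip(32)
c=camera("wrist");cv2.imwrite("pics/w7.png",c["image"])
E
```

```text
down x -59.9 y 32.2 z 84.7 [ 1.  -0.4  0.1] t 28.6
push True x -5.1 y 31.9 z 82.8 [-3.5  2.2 -0. ] t 29.7
```

View pics/w7.png

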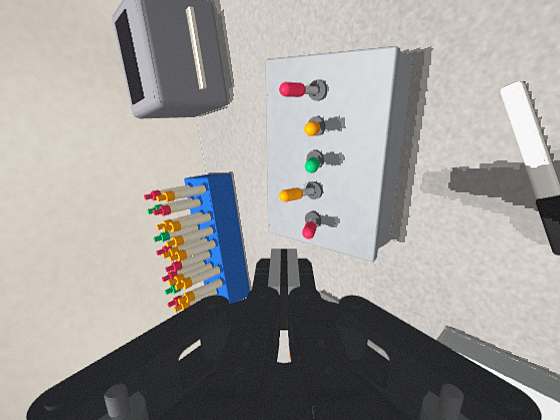

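The y=+32 orange lever (290,195) now leans like the pink one that is on, and its neighbours are unchanged. Same for the other one.

```bash
python3 - <<'E'
from h import *
flip(-32)
e=np.array(read_state()["eef_pos"]);movel(e+[-30,40,80],max_speed=200);wait(.3)
out=[]
for n,(x,y,w,h) in dict(top=(185,185,85,75),side=(240,150,60,65)).items():
    c=camera(n);im=c["image"];P=pts(c);hsv=cv2.cvtColor(im,cv2.COLOR_BGR2HSV)
    m=np.zeros(im.shape[:2],np.uint8);m[y:y+h,x:x+w]=((hsv[...,1]>100)&(hsv[...,2]>60)&(P[...,2]>80))[y:y+h,x:x+w]
    k,l,s,ce=cv2.connectedComponentsWithStats(m);X=loc([0,0],CY,[1,0,0])[:2];Y=loc([0,0],CY,[0,1,0])[:2]
    for i in range(1,k):
        if s[i,4]>4:
            p=P[l==i].mean(0);d=p[:2]-C;print(n,"hue",np.median(hsv[l==i][:,0]),"x %.1f y %.1f z %.1f"%(d@X,d@Y,p[2]))
    b=(hsv[...,0]>95)&(hsv[...,0]<130)&(hsv[...,1]>110)&(abs(P[...,0]-620)<40)&(abs(P[...,1]+125)<35)&(P[...,2]>80)
    if b.sum()>4:
        p=P[b];d=p[:,:2]-L;XL=loc([0,0],LY,[1,0,0])[:2];YL=loc([0,0],LY,[0,1,0])[:2];print(n,"knob",np.percentile(d@XL,[3,50,97]).round(1),np.percentile(d@YL,[3,50,97]).round(1))
    out.append(cv2.resize(im[y:y+h,x:x+w],(400,350)))
cv2.imwrite("pics/end.png",np.hstack(out));print(read_state()["time"])
E
```

```text
down x -60.0 y -31.6 z 84.5 [-0.3  0.1  0.2] t 32.5
push True x -5.3 y -32.3 z 82.9 [-2.8 -0.1 -0.6] t 33.6
top hue 13.0 x 4.8 y 32.5 z 102.6
top hue 13.5 x 5.0 y -31.2 z 105.4
top hue 175.0 x -16.2 y 64.4 z 101.3
top hue 175.0 x 4.0 y -63.0 z 104.8
top hue 73.0 x -17.5 y 0.3 z 100.8
top knob [-31.9 -23.6 -12.8] [14.4 24.1 32.1]
side hue 177.0 x -14.3 y 63.2 z 99.5
side hue 13.0 x 6.8 y 30.8 z 104.4
side hue 71.0 x -15.9 y -1.1 z 102.3
side hue 96.0 x 6.0 y -47.7 z 103.7
side knob [-29.4 -22.6 -15.8] [13.1 20.3 29.1]
35.9417
```

View pics/end.png

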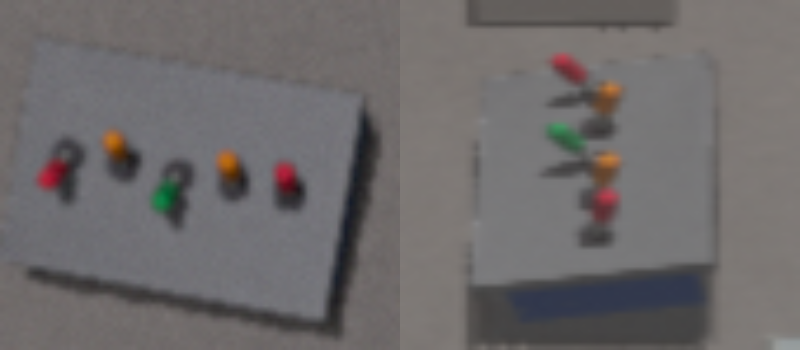

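Both orange caps are on (x about +5 mm, level with the pink one that was on at the start). The pink and green switches are unchanged, and the knob is still in the notch.

```bash
python3 -c "
from h import *
print(finish_job())"
```

```text
the job is handed in; nothing more can be done
None
```

I handed the job in at about 36 s on the robot's clock: the last pictures show the pusher resting in its notch, both orange switches on and the pink and green ones unmoved, but I got no verdict back.

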